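Spice tins in order of size for the evening power cut

TASK

The power goes off tonight and the spices must be found by feel: line up the four steel spice tins along the plank in order of size, each standing upright in the middle of its own cork pad, the largest on the pad next to the yellow lantern and so on down to the smallest at the far end, by the bowl. Set each tin down rather than dropping it, tip none of them over, and do not push the lantern or the bowl out of place.

Things in the scene. Friction and masses are not known exactly. Their poses are not given: they have to be found in the camera images.
- tin_largest: the largest of the four lidded stainless steel spice tins, an upright round cylinder 62 mm in diameter and 92 mm tall with a flat lid, no handle, about 300 g (varies by a third); loose, standing on the table. Origin at the centre of its underside, z up
- tin_second: the second largest of the four lidded stainless steel spice tins, an upright round cylinder 53 mm in diameter and 74 mm tall with a flat lid, no handle, about 210 g (varies by a third); loose, standing on the table. Origin at the centre of its underside, z up
- tin_third: the third largest of the four lidded stainless steel spice tins, an upright round cylinder 44 mm in diameter and 58 mm tall with a flat lid, no handle, about 130 g (varies by a third); loose, standing on the table. Origin at the centre of its underside, z up
- tin_smallest: the smallest of the four lidded stainless steel spice tins, an upright round cylinder 36 mm in diameter and 44 mm tall with a flat lid, no handle, about 80 g (varies by a third); loose, standing on the table. Origin at the centre of its underside, z up
- pad_a: cork pad 1 of 4, 70 mm in diameter, 3 mm thick, fixed on a dark wooden plank (95 x 385 mm, 12 mm high, fixed to the table). The pads form a straight row, 95 mm centre to centre, pad_a to pad_d from the robot's left (+y) to right. Origin at the centre of its underside (its top face is 15 mm above the table); y axis along the row towards pad_a's end, x across it, away from the robot
- pad_b: cork pad 2 of 4, 70 mm in diameter, 3 mm thick, fixed on a dark wooden plank (95 x 385 mm, 12 mm high, fixed to the table). The pads form a straight row, 95 mm centre to centre, pad_a to pad_d from the robot's left (+y) to right. Origin at the centre of its underside (its top face is 15 mm above the table); y axis along the row towards pad_a's end, x across it, away from the robot
- pad_c: cork pad 3 of 4, 70 mm in diameter, 3 mm thick, fixed on a dark wooden plank (95 x 385 mm, 12 mm high, fixed to the table). The pads form a straight row, 95 mm centre to centre, pad_a to pad_d from the robot's left (+y) to right. Origin at the centre of its underside (its top face is 15 mm above the table); y axis along the row towards pad_a's end, x across it, away from the robot
- pad_d: cork pad 4 of 4, 70 mm in diameter, 3 mm thick, fixed on a dark wooden plank (95 x 385 mm, 12 mm high, fixed to the table). The pads form a straight row, 95 mm centre to centre, pad_a to pad_d from the robot's left (+y) to right. Origin at the centre of its underside (its top face is 15 mm above the table); y axis along the row towards pad_a's end, x across it, away from the robot
- lantern: yellow camping lantern with a clear middle, a toggle switch on its side and a wire handle on top; round, 90 mm in diameter, 163 mm tall plus a handle reaching 195 mm. Stands loose on the table just beyond one end of the plank, either end, in line with the pads, about 150 mm from the centre of the nearest pad. Origin at the centre of its underside
- bowl: white ceramic bowl, 100 mm across the rim and 50 mm high, standing loose on the table beyond the plank's other end. Origin at the centre of its underside

How it is judged:
By the outcome, as a careful person would: the job done as asked, in the order asked, and still so for the second after the job is handed in, with the robot touching nothing.
It also fails if it takes over 102 s, if anything falls off the work surface, if the arm or the gripper's body presses on something with over 40 N, if the wrist force passes 120 N, or if a joint passes its speed limit or range.

ROBOT

A 6-joint arm with a two-finger parallel gripper is mounted at the origin on the work surface. World frame = base frame: x ahead of the robot, y to its left, z up, the work surface at z = 0. Lengths are in m, angles in rad, forces in N, time in s.
With the tool pointing down it reaches from about 0.3 to 0.775 m from the base axis. Payload 14.6 kg.
Tool frame: the origin (TCP) lies on the centre line of the jaws, within the pads' length; the fingertips stand 19 mm ahead of it and the grasp point (between the pads) is the TCP (tcp_to_tips is the distance from the TCP to the fingertips, in m); z points along the fingers, y is the line along which they close (so a half turn about z gives the same grasp; the last joint's range is limited). The gripper opens to 94 mm and grips with 3 to 60 N. Pads are 16 mm wide; open, the fingers measure 119 mm over their backs; the gripper's body (75 mm by 177 mm) begins 78 mm behind the grasp point.
Start: joints at [-1.233, 0.3, 1.521, -0, 1.321, -0.067], TCP at [0.217, -0.506, 0.224] pointing down, gripper open.
Joint ranges: [-3.03, 3.03], [-0.79, 2.21], [0.23, 2.52], [-1.04, 4.18], [0, 3.07], [-2.55, 2.55]. Speed limits (rad/s): [2.22, 2.22, 2.57, 3.14, 3.14, 3.14].

INTERFACE

Orientations are given as a rotation vector (axis times angle).
In Python, from station import reach, movel, move_joints, set_gripper, wait, ik, get_obs, camera, calibration, PlanningError, finish_job, tcp_to_tips gives the robot as it stands. The module is installed in compiled form; this text tells all that it offers. Calls block until the motion is done:
- reach(position, orientation): joint-space move of the TCP to a pose.
- movel(position, ori=None, v=0.15, guard=None): straight line of the TCP; ori=None keeps the orientation; v is the mean speed in m/s. With guard (N) it stops when the force on the tool has changed by that much, and returns True; else False.
- move_joints(angles): joint-space move.
- set_gripper(opening): opening from 0.0 (shut) to 1.0 (fully open); the grip force is fixed at half the most; returns when the fingers have stopped.
- wait(seconds).
- ik(position, orientation): joint angles nearest the present ones, or None.
- get_obs(): the state.
- camera(name): name is "side" or "top"; returns (picture, depth): 420x560x3 uint8, red, green, blue; 420x560 float32, m along the optical axis (not along the pixel's ray), 0 where there is no reading.
- calibration(name): a dict with "mtx" (3x3 intrinsics, pixels), "k1" (the pictures are not rectified: a ray, as slopes to the right and down, at radius r is drawn at 1 + k1 r^2 times it, then the intrinsics apply), "R" (3x3) and "t" (3): a world point X has camera coordinates R X + t. Camera axes: x right, y down, z forward; pixel columns grow to the right and rows downward; lengths in m; the calibration is good to about 2 mm. A picture is of the moment at which its call begins. calibration takes no time and is no camera call.
A pose or a line that the arm cannot do raises PlanningError and nothing moves.
- finish_job(): hands the job in; it is judged then, once.
The state is a dict: "clock": time; "q": joint angles; "qd": joint speeds; "joint_torque": joint torques, N m; "eef_pos": TCP position; "eef_rot": TCP orientation; "contact_force": force on the tool from outside, world axes, zero at the start; "wrist_torque": the same for the moment, N m; "opening": opening from 0.0 (shut) to 1.0 (fully open); "gripper_force": force on a finger pad.
Only numpy, scipy, OpenCV 4.12 (cv2) and the standard library are available. Lean on these libraries where they do the work, as an engineer would, in place of code of your own. Each camera call takes 0.05 s, during which the arm holds its last target. There are 200 camera calls.

## Working session

There is one attempt and no reset: what is moved stays moved. The work goes in short steps, each a Python script; the robot and the scene stay as the last script left them, time stands still between calls to the robot, and variables do not carry over. Pictures are saved under pics/ and viewed, at most 14 in all, crops included, and the job is handed in when it is done.

```bash
mkdir -p pics; python3 - <<'E'
from station import *
import cv2,numpy as np
for n in("top","side"):
    p,d=camera(n); cv2.imwrite(f"pics/{n}0.png",p[:,:,::-1]); np.savez(f"{n}0.npz",p=p,d=d)
    c=calibration(n); print(n,c["mtx"].tolist(),c["k1"],(-c["R"].T@c["t"]).round(3),c["R"].round(3).tolist())
o=get_obs();print(o["clock"],o["eef_rot"],o["opening"],tcp_to_tips)
E
```

```text
top [[519.6971765101466, 0.0, 273.3433429928596], [0.0, 519.6971765101466, 203.9636782869823], [0.0, 0.0, 1.0]] -0.03548031247484571 [0.354 0.028 1.061] [[0.025, -1.0, -0.001], [-0.986, -0.024, -0.166], [0.166, 0.005, -0.986]]
side [[502.65871501078436, 0.0, 275.22121689735974], [0.0, 502.65871501078436, 205.366114531469], [0.0, 0.0, 1.0]] -0.15511113545376176 [0.378 1.014 0.575] [[-0.99, -0.144, 0.016], [-0.084, 0.478, -0.874], [0.118, -0.866, -0.485]]
0.1 [-3.07649713e+00 -6.31238120e-01  2.21428390e-04] 0.9946520022230108 0.019
```

View pics/top0.png

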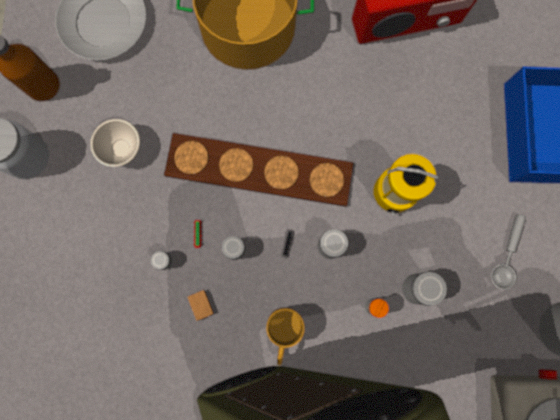

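View pics/side0.png

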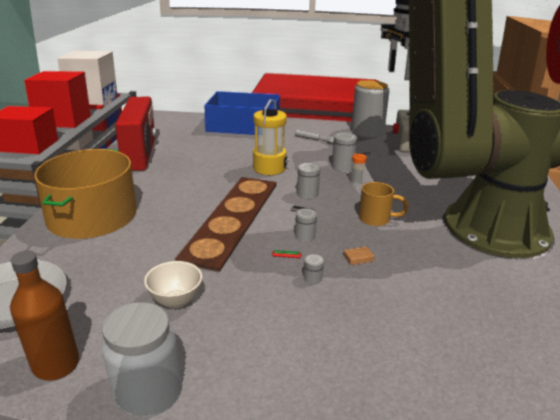

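The top view shows the lantern at (410,182), beyond the right-hand end of the plank (the pad_d end), and the bowl at (116,143). The pads run from a (191,157) to d (327,180). The tins, largest to smallest, are at (430,288), (334,243), (233,246) and (160,261). The side view agrees.

```bash
cat > h.py <<'E'
from station import *
import cv2,numpy as np
H=[.092,.074,.058,.044]; D=[.062,.053,.044,.036]
def rays(n,uv):
    c=calibration(n); s0=(np.asarray(uv,float)-c["mtx"][:2,2])/c["mtx"][0,0]; s=s0.copy()
    for _ in range(8): s=s0/(1+c["k1"]*(s**2).sum(-1,keepdims=True))
    return c,np.concatenate([s,np.ones(s.shape[:-1]+(1,))],-1)
def plane(n,uv,z):
    c,r=rays(n,uv); C=-c["R"].T@c["t"]; w=r@c["R"]
    return C+w*((z-C[2])/w[...,2])[...,None]
def cloud(n,d):
    v,u=np.mgrid[:420,:560]; c,r=rays(n,np.stack([u,v],-1))
    return (r*d[...,None]-c["t"])@c["R"]
def lid(n,d,xy,h,rad):
    P=cloud(n,d); m=(abs(P[...,2]-h)<.007)&(np.hypot(P[...,0]-xy[0],P[...,1]-xy[1])<rad)&(d>0)
    k,l,s,_=cv2.connectedComponentsWithStats(m.astype(np.uint8)); i=1+np.argmax(s[1:,4]); m=l==i
    v,u=np.nonzero(m); Q=plane(n,np.stack([u,v],1),h)
    (cx,cy),r=cv2.minEnclosingCircle(Q[:,:2].astype(np.float32))
    return Q.mean(0)[:2],np.array([cx,cy]),2*r,2*np.sqrt(s[i,4]*abs(np.linalg.det(
        (plane(n,[[u.mean()+1,v.mean()],[u.mean(),v.mean()+1]],h)-plane(n,[u.mean(),v.mean()],h))[:,:2]))/np.pi),np.median(P[m][:,2])
E
python3 - <<'E'
from h import *
t=np.load("top0.npz");s=np.load("side0.npz")
for i,uv in enumerate([(430,288),(334,243),(233,246),(160,261)]):
    xy=plane("top",np.array(uv),H[i])[:2]
    for n,q in(("top",t),("side",s)):
        try:
            a=lid(n,q["d"],xy,H[i],.05); print(i,n,a[0].round(4),a[1].round(4),"D",a[2:4],"z",a[4])
        except Exception as e: print(n,e)
for n,q,uvs in(("top",t,[(191,157),(236,164),(281,172),(327,180)]),("side",s,[(208,248),(224,225),(239,205),(253,187)])):
    hsv=cv2.cvtColor(q["p"],cv2.COLOR_RGB2HSV); m=cv2.inRange(hsv,(8,60,115),(25,200,255))
    k,l,st,ce=cv2.connectedComponentsWithStats(cv2.morphologyEx(m,cv2.MORPH_CLOSE,np.ones((3,3))))
    for uv in uvs:
        i=l[uv[1],uv[0]]; v,u=np.nonzero(l==i); Q=plane(n,np.stack([u,v],1),.015)
        c=cv2.fitEllipse(cv2.convexHull(Q[:,:2].astype(np.float32)*1000))
        print(n,i,Q.mean(0)[:2].round(4),np.round(c[0],1),np.round(c[1],1),"z",np.median(cloud(n,q["d"])[l==i][:,2]))
P=cloud("top",t["d"]); hsv=cv2.cvtColor(t["p"],cv2.COLOR_RGB2HSV); m=(P[...,2]>.12)&cv2.inRange(hsv,(22,120,80),(35,255,255)).astype(bool)
Q=P[m&(abs(P[...,0]-.4)<.15)&(abs(P[...,1]+.2)<.15)];print("lantern",Q.mean(0),Q.min(0),Q.max(0))
E
```

```text
0 top [ 0.3661 -0.2586] [ 0.3669 -0.2585] D (0.06417474895715714, np.float64(0.06253052606580185)) z 0.09163101255426521
0 side [ 0.3668 -0.2502] [ 0.3683 -0.2501] D (0.07878822088241577, np.float64(0.07150929052362398)) z 0.09178004892351385
1 top [ 0.449  -0.0837] [ 0.449  -0.0833] D (0.05351537838578224, np.float64(0.052472407217067744)) z 0.07389339944290646
1 side [ 0.4468 -0.0742] [ 0.4456 -0.0734] D (0.06526542454957962, np.float64(0.05933953671933293)) z 0.07297964302632737
2 top [0.4374 0.1102] [0.4373 0.11  ] D (0.04369821399450302, np.float64(0.043242952335221005)) z 0.0578512709020774
2 side [0.4349 0.1187] [0.4353 0.1189] D (0.05369030311703682, np.float64(0.04831426138790725)) z 0.05728539345799057
3 top [0.4092 0.2531] [0.4091 0.2533] D (0.036821115761995316, np.float64(0.03610943649722151)) z 0.04365793001289563
3 side [0.4069 0.2613] [0.4087 0.2615] D (0.04418698325753212, np.float64(0.03970707110588179)) z 0.042864760066177295
top 30 [0.6246 0.2079] [625.2 208.1] [69.9 70.8] z 0.014286540816124748
top 31 [0.6111 0.1139] [611.4 114.3] [70.3 71.8] z 0.014660790938460417
top 33 [0.5975 0.0199] [597.8  19.9] [70.6 71.3] z 0.014553584734150403
top 34 [ 0.5837 -0.074 ] [584.  -74.1] [71.1 71.3] z 0.014575772458625975
side 29 [0.6233 0.2111] [623.4 210.7] [70.6 73.4] z 0.01353713641158541
side 25 [0.6101 0.1172] [610.5 117.1] [70.5 73.2] z 0.013886685925935859
side 22 [0.5966 0.0232] [596.8  22.5] [69.7 76.9] z 0.01379976711750204
side 16 [ 0.5832 -0.0703] [583.5 -71.9] [70.4 76. ] z 0.0138274519101288
lantern [ 0.53727446 -0.21272372  0.15247804] [ 0.52216603 -0.25368574  0.12249139] [ 0.54999568 -0.17666659  0.16419388]
```

Lid diameters and heights, pad sizes, spacing (95 mm) and reach all match the given figures. The largest tin goes to pad_d and the smallest to pad_a, so I'll start with the largest.

```bash
cat >> h.py <<'E'
from scipy.spatial.transform import Rotation as Ro
PADS=np.array([[.5840,-.0740],[.5977,.0199],[.6112,.1140],[.6249,.2080]])
TINS=np.array([[.3665,-.2585],[.449,-.0835],[.4374,.1101],[.4092,.2532]])
u=(PADS[3]-PADS[0]);u/=np.linalg.norm(u)
y=np.array([u[1],-u[0],0]);z=np.array([0,0,-1.]);ORI=Ro.from_matrix(np.stack([np.cross(y,z),y,z],1)).as_rotvec()
G=[.055,.045,.036,.028]; ZT=.2
def mv(xy,zz,**k): return movel([xy[0],xy[1],zz],ORI,**k)
def pick(i,base=0,xy=None):
    xy=TINS[i] if xy is None else xy
    reach([*xy,ZT],ORI); mv(xy,base+G[i],v=.15); set_gripper(0)
    o=get_obs(); print("grip",i,o["opening"]*94,"force",o["gripper_force"],"t",o["clock"])
    mv(xy,ZT+.05,v=.2)
def place(i,xy):
    mv([.43,xy[1]],ZT+.05,v=.3); mv(xy,ZT+.05,v=.25); mv(xy,.027+G[i],v=.2)
    hit=mv(xy,.011+G[i],v=.02,guard=4)
    o=get_obs(); print("hit",hit,"bottom",o["eef_pos"][2]-G[i],o["eef_pos"][:2]-xy,o["contact_force"])
    set_gripper(1); mv(xy,ZT+.05,v=.2); print("t",get_obs()["clock"])
E
python3 - <<'E'
from h import *
print(ORI,[ik([*p,.05],ORI) is not None for p in np.r_[PADS,TINS]])
set_gripper(1); pick(0)
p,d=camera("side"); cv2.imwrite("pics/side1.png",p[:,:,::-1]); print(get_obs()["contact_force"])
E
```

```text
[2.37552363 2.05584335 0.        ] [True, True, True, True, True, True, True, True]
grip 0 61.97387552872493 force 30.000765323638916 t 3.15
[ 0.13269084 -0.1806706  -3.32870082]
```

View pics/side1.png

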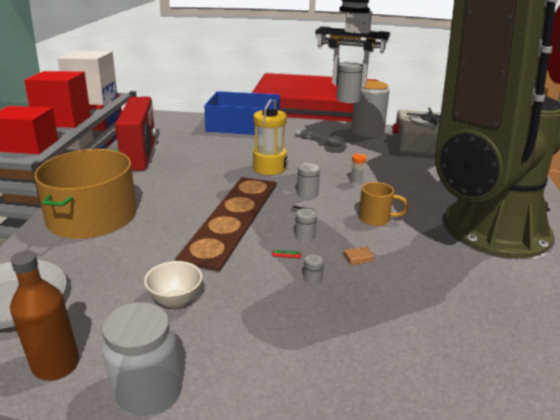

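The largest tin is held upright between the fingers at (350,83), and nothing else has moved. Next I place it, back off and measure.

```bash
python3 - <<'E'
from h import *
place(0,PADS[0]); reach([*TINS[1],ZT],ORI)
p,d=camera("side"); cv2.imwrite("pics/side2.png",p[:,:,::-1])
p,d=camera("top"); cv2.imwrite("pics/top2.png",p[:,:,::-1]); np.savez("top2.npz",p=p,d=d)
a=lid("top",d,PADS[0],.107,.05); print(a, a[0]-PADS[0])
E
```

```text
hit True bottom 0.014990827633972963 [-5.99879412e-05  4.56668529e-05] [-0.34878348  0.37095268  3.31758371]
t 9.2167
(array([ 0.5917687 , -0.06755198]), array([ 0.58469456, -0.07538094]), 0.06197163462638855, np.float64(0.04649386132438169), np.float64(0.10691281817801852)) [0.0077687  0.00644802]
```

View pics/side2.png

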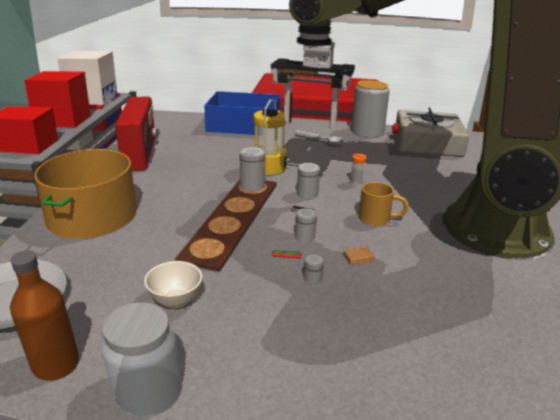

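View pics/top2.png

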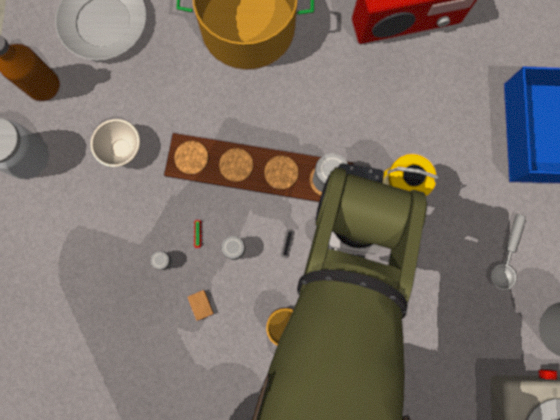

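The largest tin stands upright on pad_d. Its enclosing circle (diameter 62.0 mm) is within 2 mm of the pad centre, and the lantern hasn't moved. I'll carry on with the other three tins.

```bash
python3 - <<'E'
from h import *
for i in(1,2,3): pick(i); place(i,PADS[i])
reach([.35,-.35,.3],ORI)
for n in("top","side"):
    p,d=camera(n); cv2.imwrite(f"pics/{n}3.png",p[:,:,::-1])
    if n=="top":
        for i in range(4):
            a=lid(n,d,PADS[i],.015+H[i],.05); print(i,a[0]-PADS[i],a[1]-PADS[i],a[2:])
print(get_obs()["clock"])
E
```

```text
grip 1 52.81081643774913 force 30.000453293323517 t 12.1
hit True bottom 0.01487534921169325 [-3.40597037e-05  1.31011908e-05] [ 0.81734754 -0.09198841  3.76127766]
t 18.125
grip 2 43.73943886434485 force 30.000151097774506 t 20.975
hit True bottom 0.014809960826235528 [-5.57548285e-05  1.71841396e-06] [-0.25649339 -0.0867618   4.79193946]
t 27.0667
grip 3 35.53042251604833 force 30.000014305114746 t 30.2833
hit True bottom 0.014859580624241735 [-5.85953545e-05 -3.30179758e-05] [0.37097518 1.19154705 3.55265755]
t 36.7083
0 [ 0.00013876 -0.00149442] [ 0.0006504  -0.00150008] (0.06215245649218559, np.float64(0.06138544375975556), np.float64(0.10696409936118315))
1 [ 0.00103483 -0.0009728 ] [ 0.00105864 -0.00096192] (0.053737469017505646, np.float64(0.05290295676656133), np.float64(0.08904319035252573))
2 [ 0.00065644 -0.00060598] [ 0.00081823 -0.00052754] (0.04462878406047821, np.float64(0.043290349200373925), np.float64(0.07299749108832664))
3 [-0.00068642 -0.00054945] [-0.00098826 -0.00091922] (0.03759100288152695, np.float64(0.03636945958819001), np.float64(0.058454611834220654))
39.0417
```

View pics/top3.png

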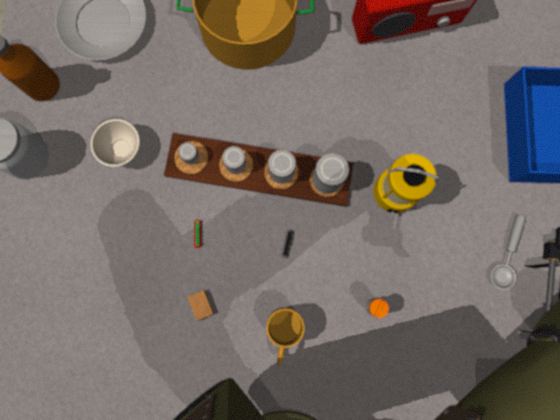

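View pics/side3.png

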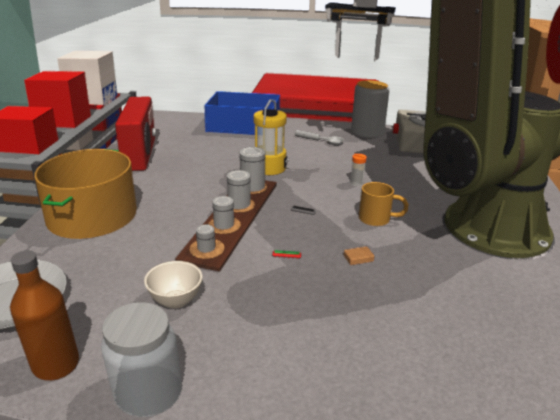

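All four tins stand upright within 1.6 mm of their pad centres: top view (332,174), (281,168), (233,160) and (188,156), largest to smallest. The lantern (410,182) and bowl (116,143) are where they started, and the arm is clear.

```bash
python3 -c "from station import *; print(finish_job())"
```

```text
the job is handed in; nothing more can be done
None
```

The four tins stand upright, each within 2 mm of its pad's centre, from the largest by the lantern to the smallest by the bowl; the lantern and bowl were not moved, and I handed the job in at about 39 s.

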